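# Post used battery cells through the matching holes of the collecting box

### The job

Put each of the two used battery cells standing on the desk into the green collecting box through the hole that matches its diameter, the smallest one in the row that it fits through (the orange cell is 25 mm thick, the blue one 32 mm). Push each cell in through the sprung flap under its hole until it drops into the compartment and the flap snaps shut behind it. Leave the mug and the tape roll where they are.

Things in the scene. Friction and masses are not known exactly. Their poses are not given: they have to be found in the camera images.
- box: Fixed green box for used cells, level, 164 mm deep (x), 248 wide (y), 160 high; origin: middle of underside; x front to back, y to the left along the row, z up. A white plate (10 mm thick) slopes up from 113 mm high at the front edge to 158 mm at 78 mm further back, 30 degrees from level. Four holes 58 mm apart, 22, 29, 36, 43 mm wide from left to right; floor 5 mm up, a divider between each.
- hole_22 (a point): Middle of the mouth of the 22 mm round hole, first (leftmost, +y end, smallest) in the row, on the plate's upper face, at (-36, 87, 136) mm in the box's frame. Axes as the box's. The hole's axis leans 30 degrees from vertical: out of the hole is (-0.5, 0, 0.866) in the box's frame. A sprung flap lies just under it, a closed compartment of its own below.
- hole_29 (a point): Middle of the mouth of the 29 mm round hole, second in the row, on the plate's upper face, at (-36, 29, 136) mm in the box's frame. Axes as the box's. The hole's axis leans 30 degrees from vertical: out of the hole is (-0.5, 0, 0.866) in the box's frame. A sprung flap lies just under it, a closed compartment of its own below.
- hole_36 (a point): Middle of the mouth of the 36 mm round hole, third in the row, on the plate's upper face, at (-36, -29, 136) mm in the box's frame. Axes as the box's. The hole's axis leans 30 degrees from vertical: out of the hole is (-0.5, 0, 0.866) in the box's frame. A sprung flap lies just under it, a closed compartment of its own below.
- hole_43 (a point): Middle of the mouth of the 43 mm round hole, fourth (rightmost, -y end, largest) in the row, on the plate's upper face, at (-36, -87, 136) mm in the box's frame. Axes as the box's. The hole's axis leans 30 degrees from vertical: out of the hole is (-0.5, 0, 0.866) in the box's frame. A sprung flap lies just under it, a closed compartment of its own below.
- flap_22 (a joint): Sprung black flap under the 22 mm hole, rad: 0 shut, 1.75 open; hinged at the hole's upper (back) edge, swings down inside; opposite it a fixed chute floor runs on from the hole's lower edge. A cell's weight alone does not reliably open it: it takes a push of a few newtons to start. With a cell's end 40 mm past the plate's face it only rubs on its side: let go, the cell slides down and the flap snaps shut.
- flap_29 (a joint): Sprung black flap under the 29 mm hole, rad: 0 shut, 1.75 open; hinged at the hole's upper (back) edge, swings down inside; opposite it a fixed chute floor runs on from the hole's lower edge. A cell's weight alone does not reliably open it: it takes a push of a few newtons to start. With a cell's end 40 mm past the plate's face it only rubs on its side: let go, the cell slides down and the flap snaps shut.
- flap_36 (a joint): Sprung black flap under the 36 mm hole, rad: 0 shut, 1.75 open; hinged at the hole's upper (back) edge, swings down inside; opposite it a fixed chute floor runs on from the hole's lower edge. A cell's weight alone does not reliably open it: it takes a push of a few newtons to start. With a cell's end 40 mm past the plate's face it only rubs on its side: let go, the cell slides down and the flap snaps shut.
- flap_43 (a joint): Sprung black flap under the 43 mm hole, rad: 0 shut, 1.75 open; hinged at the hole's upper (back) edge, swings down inside; opposite it a fixed chute floor runs on from the hole's lower edge. A cell's weight alone does not reliably open it: it takes a push of a few newtons to start. With a cell's end 40 mm past the plate's face it only rubs on its side: let go, the cell slides down and the flap snaps shut.
- cell_25: Used battery cell, orange with a black band near its top: a loose round cylinder 25 mm in diameter, 75 mm long plus a 3 mm high, 12 mm wide steel button on its top, edges rounded 4 mm, about 130 g; stands on its flat end on the table. Origin at the centre of its lower end, z along the cell to the button end.
- cell_25_mid (a point): Middle of the orange cell, 37.5 mm up its axis from the lower end.
- cell_32: Used battery cell, blue with a black band near its top: a loose round cylinder 32 mm in diameter, 75 mm long plus a 3 mm high, 12 mm wide steel button on its top, edges rounded 4 mm, about 190 g; stands on its flat end on the table. Origin at the centre of its lower end, z along the cell to the button end.
- cell_32_mid (a point): Middle of the blue cell, 37.5 mm up its axis from the lower end.
- mug: Loose cream-white squat mug, 81 mm across, 112 mm with its ear, 68 mm high; origin at the centre of its underside. A bystander.
- tape: Loose roll of tan adhesive tape lying flat, 104 mm across, 25 mm high; origin at the centre of its underside. A bystander.

How it is judged:
At the end, for the whole second after the job is handed in: The orange 25 mm cell rests in the compartment under the 29 mm hole and the blue 32 mm cell in the compartment under the 36 mm hole (middles less than 90 mm above the table, speed below 0.03 m/s), and all four flaps are shut to within 0.1 rad (x of cell_25_mid in the frame of box between -0.075 and 0.085 m and y of cell_25_mid in the frame of box between 0 and 0.058 m and z of each of cell_25_mid, cell_32_mid in the frame of box below 0.09 m and linear speed of each of cell_25, cell_32 below 0.03 m/s and x of cell_32_mid in the frame of box between -0.075 and 0.085 m and y of cell_32_mid in the frame of box between -0.058 and 0 m and value of joint each of flap_22, flap_29, flap_36, flap_43 below 0.1 rad); the robot touches nothing.
It fails at once if the mug is shifted by more than 40 mm or tipped by more than 0.35 rad (distance of mug from where it was at the start of the episode above 0.04 m or angle between mug's own z axis and vertical above 0.35 rad).
It fails at once if the tape roll is shifted by more than 40 mm (distance of tape from where it was at the start of the episode above 0.04 m).
It also fails if it takes over 64 s, if anything falls off the work surface, if the arm or the gripper's body presses on something with over 40 N, if the wrist force passes 120 N, or if a joint passes its speed limit or range.

### The arm

A 6-joint arm with a two-finger parallel gripper is mounted at the origin on a cart in front of the work surface, level with it; the furniture and walls round the work are solid. World frame = base frame: x ahead of the robot, y to its left, z up, the work surface at z = 0. Lengths are in m, angles in rad, forces in N, time in s.
With the tool pointing down it reaches from about 0.375 to 0.925 m from the base axis. Payload 5.7 kg.
Tool frame: the origin (TCP) lies midway between the tips of the shut fingers; the grasp point (between the pads) lies 19 mm behind it (r.pinch_z is the distance from the TCP to the grasp point, in m); z points along the fingers, y is the line along which they close (so a half turn about z gives the same grasp; the last joint's range is limited). The gripper opens to 85 mm and grips with 20 to 120 N. Pads are 22 mm wide; open, the fingers measure 114 mm over their backs; the gripper's body (76 mm by 85 mm) begins 54 mm behind the grasp point. The pads swing forward as they close: fully open they stand 13 mm farther back than shut.
Start: joints at [1.218, 0.359, 1.51, -0, 1.272, -0.115], TCP at [0.141, 0.583, 0.231] pointing down, gripper open.
Joint ranges: [-2.97, 2.97], [-1.01, 2.36], [0.21, 2.38], [-0.96, 4.11], [0.2, 2.71], [-2.98, 2.98]. Speed limits (rad/s): [2.39, 2.39, 3.14, 3.14, 3.14, 3.14].

### API

Orientations are given as a unit quaternion [w, x, y, z].
In Python, from cell import r gives the robot as it stands. The module is installed in compiled form; this text tells all that it offers.
- The arm moves only by the shell command python3 -m crank 'ROWS' [FORCE]. ROWS is JSON, a list of rows, each a list of 7 numbers: the shift along the tool's x, y, z as a fraction of full scale, then the turn, a rotation vector about the tool's x, y, z as a fraction of full scale, then the closure, from 0 (fully open) to 1 (shut). In form: [[dx, dy, dz, wx, wy, wz, claw], ...]. A call has 1 to 12 rows; each row shifts and turns the commanded pose from where the row before left it, along the tool's axes as they then stand; what a row does not reach is not made up. Full scale, the value 1, is 40 mm for a shift and pi/4 rad for a turn. A row lasts 1/10 s, in which the tool goes at most 50 mm and 8.59 degrees, less where a joint would pass 70% of its speed; a pose out of reach is approached as far as the arm can. A call with a number of a shift or a turn outside -1 to 1 is refused whole. A call with a gripper value outside its range is refused whole. The fingers move at their own pace and stop on an object; FORCE is the grip in N (left out, the last holds). Time passes only in rows, so rows that do not move let the fingers close. It gives the time, the measured TCP pose, the force, the opening and the grip force at its end, in the units of the state.
- r.sense(): the state, without advancing time (a new reading comes with each control period).
- r.read_camera(name): name is "side" or "top"; returns a dict with "image" (400x640x3 uint8, blue, green, red), "intrinsics" (3x3 intrinsics, pixels), "extrinsics" (4x4, takes a point from camera to world coordinates). Camera axes: x right, y down, z forward; pixel columns grow to the right and rows downward; lengths in m; the calibration is good to about 2 mm. A picture is of the moment at which its call begins. There is no depth.
- r.finish_job(): hands the job in; it is judged then, once.
Trained networks look in a picture, given as the dict that the camera call returned (one of the last four; its "shot" number tells which), for a name from the list of things; names that differ only in an ending like _2 or _b are one class to them, and where a whole thing is asked for, a point or a joint stands for the part that bears it (a point fixed in the world has none). Each returns a list of dicts, best first, with "score" (0 to 1); they miss things now and then, are a little off and sometimes report something else, mostly with a low value. They report only what shows in the picture. A call takes as long as a camera call.
- r.look_for(picture, label): "centre" ([row, column] in pixels, amid what is visible of it).
- r.spot_point(picture, label): "centre" ([row, column] in pixels: a listed point, or the origin of a listed thing).
The state is a dict: "t": time; "joints": joint angles; "dq": joint speeds; "effort": joint torques, N m; "ee_pos": TCP position; "orientation": TCP orientation; "wrist_force": force on the tool from outside, world axes, zero at the start; "wrist_torque": the same for the moment, N m; "gripper_width": finger opening in m; "grip_force": force on a finger pad.
Only numpy, scipy, OpenCV 4.12 (cv2) and the standard library are available. Lean on these libraries where they do the work, as an engineer would, in place of code of your own. Each camera call takes 0.05 s, during which the arm holds its last target. There are 200 camera calls.

## Working session

There is one attempt and no reset: what is moved stays moved. The work goes in short steps, Python scripts to look and compute and a shell command to move; the robot and the scene stay as the last step left them, time stands still between calls to the robot, and variables do not carry over. Pictures are saved under pics/ and viewed, at most 10 in all, crops included, and the job is handed in when it is done.

```bash
mkdir -p pics
cat > h.py <<'E'
import numpy as np,cv2
from cell import r
from scipy.spatial.transform import Rotation as R
def ray(p,rc):
    K=np.array(p["intrinsics"]);T=np.array(p["extrinsics"])
    d=T[:3,:3]@np.linalg.solve(K,[rc[1],rc[0],1.]);return T[:3,3],d/np.linalg.norm(d)
def plane(p,rc,z):
    o,d=ray(p,rc);return o+d*(z-o[2])/d[2]
def tri(rs):
    A=sum(np.eye(3)-np.outer(d,d) for o,d in rs);b=sum((np.eye(3)-np.outer(d,d))@o for o,d in rs)
    return np.linalg.solve(A,b)
def proj(p,X):
    K=np.array(p["intrinsics"]);T=np.linalg.inv(np.array(p["extrinsics"]))
    c=T[:3,:3]@np.array(X)+T[:3,3];u=K@c;return u[:2]/u[2]
E
python3 - <<'E'
from h import *
np.set_printoptions(precision=4,suppress=True)
P={n:r.read_camera(n) for n in("side","top")}
for n,p in P.items():
    cv2.imwrite(f"pics/{n}0.png",p["image"]);print(n,np.array(p["extrinsics"]))
for l in["box","hole_22","hole_29","hole_36","hole_43","cell_25","cell_25_mid","cell_32","cell_32_mid","mug","tape"]:
    rs=[]
    for n,p in P.items():
        q=r.spot_point(p,l)[:2]
        print(l,n,[(np.round(x["centre"],1),round(x["score"],2)) for x in q],end=" ")
        if q: rs.append(ray(p,q[0]["centre"]))
    print(tri(rs) if len(rs)>1 else "")
print(r.sense())
E
```

```text
side [[ 0.8971 -0.1733  0.4064  0.1373]
 [-0.4418 -0.3457  0.8278 -0.7922]
 [-0.003  -0.9222 -0.3867  0.4749]
 [ 0.      0.      0.      1.    ]]
top [[ 0.0097 -0.9958  0.0911  0.401 ]
 [-0.9999 -0.0093  0.0047 -0.0313]
 [-0.0038 -0.0912 -0.9958  1.2681]
 [ 0.      0.      0.      1.    ]]
box side [(array([225.1, 340.9]), 0.75)] box top [(array([145. , 286.6]), 0.65)] [ 0.6418  0.0714 -0.0101]
hole_22 side [(array([179.7, 324.6]), 0.89), (array([184. , 336.5]), 0.72)] hole_22 top [(array([144.1, 318.5]), 0.94), (array([152.8, 269.9]), 0.9)] [ 0.5823 -0.0056  0.1668]
hole_29 side [(array([179.7, 324.6]), 0.89), (array([184. , 336.5]), 0.72)] hole_29 top [(array([144.1, 318.5]), 0.94), (array([152.8, 269.9]), 0.9)] [ 0.5823 -0.0056  0.1668]
hole_36 side [(array([179.7, 324.6]), 0.89), (array([184. , 336.5]), 0.72)] hole_36 top [(array([144.1, 318.5]), 0.94), (array([152.8, 269.9]), 0.9)] [ 0.5823 -0.0056  0.1668]
hole_43 side [(array([179.7, 324.6]), 0.89), (array([184. , 336.5]), 0.72)] hole_43 top [(array([144.1, 318.5]), 0.94), (array([152.8, 269.9]), 0.9)] [ 0.5823 -0.0056  0.1668
[... 735 characters left out ...]
[(array([254.7, 256.7]), 0.72)] mug top [(array([244.8, 311.1]), 0.72)] [ 0.3696  0.0013 -0.0002]
tape side [(array([229.6, 257.5]), 0.64)] tape top [(array([232.7, 260.1]), 0.73)] [ 0.4076  0.1356 -0.0013]
{'t': 1.2, 'joints': array([ 1.2179,  0.3588,  1.5104, -0.    ,  1.2725, -0.1151]), 'dq': array([ 0.0009, -0.0002,  0.0003, -0.0002,  0.0003,  0.0006]), 'effort': array([  0.002 , -52.7591, -27.9064,  -0.    ,   0.0017,  -0.    ]), 'ee_pos': array([0.1413, 0.5831, 0.2313]), 'orientation': array([-0.    ,  0.1186,  0.9929, -0.    ]), 'wrist_force': array([-0.086 , -0.9118,  0.1267]), 'wrist_torque': array([-0.0239, -0.0198, -0.0142]), 'grip_force': 0.0, 'gripper_width': 0.0853014719013529}
```

View pics/side0.png

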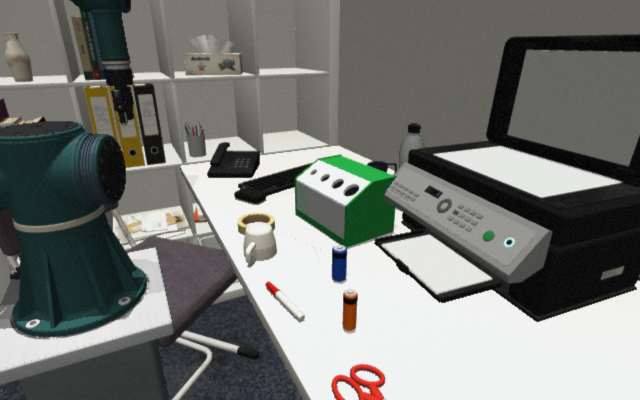

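View pics/top0.png

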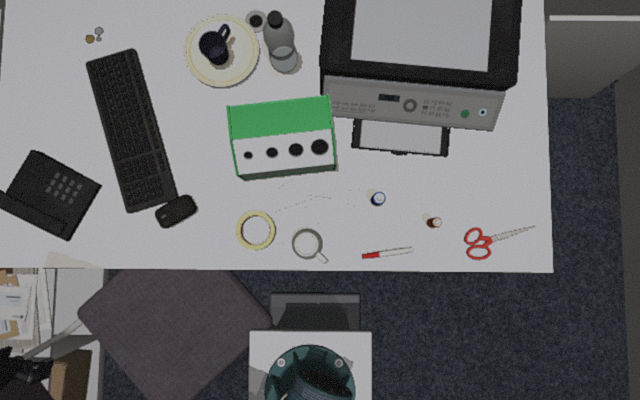

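Side view: the blue cell is at (col 339, row 265), orange at (350, 311) and the box at (345, 200). Top view: blue is at (378, 199), orange at (434, 222), and the holes run from (248, 155) to (319, 147).

Run:
```python
from h import *
from scipy.optimize import least_squares
np.set_printoptions(precision=4,suppress=True)
P={n:r.read_camera(n) for n in("side","top")}
H=np.array([[-.036,y,.136] for y in(.087,.029,-.029,-.087)])
obs=[]
for n,p in P.items():
    q=[x["centre"] for x in r.spot_point(p,"hole_29") if x["score"]>.3]
    q=sorted(q,key=lambda c:c[1]);print(n,np.round(q,1))
    if len(q)==4: obs.append((p,np.array(q)[:,::-1]))
def W(v,X):c,s=np.cos(v[2]),np.sin(v[2]);return X@np.array([[c,s,0],[-s,c,0],[0,0,1]])+[v[0],v[1],0]
f=lambda v:np.concatenate([(np.array([proj(p,x) for x in W(v,H)])-q).ravel() for p,q in obs])
s=least_squares(f,[.64,.07,.0]);print("box",s.x,s.fun);print(W(s.x,H))
# cells
for l,c in(("cell_25_mid",{"side":(311,350),"top":(222,434)}),("cell_32_mid",{"side":(265,339),"top":(199,378)})):
    rs=[]
    for n,p in P.items():
        q=[x["centre"] for x in r.spot_point(p,l)+r.spot_point(p,{"cell_25_mid":"cell_32_mid","cell_32_mid":"cell_25_mid"}[l])]
        q=[x for x in q if np.hypot(*(np.array(x)-c[n]))<14];print(l,n,np.round(q,1),[plane(p,x,.0375)[:2] for x in q])
        if q: rs.append(ray(p,np.mean(q,0)))
    if len(rs)>1: print(tri(rs))
# colour centroids
for n,p in P.items():
    hsv=cv2.cvtColor(p["image"],cv2.COLOR_BGR2HSV)
    for k,lo,hi,c in(("blue",(105,120,40),(130,255,255),(378,199) if n=="top" else (339,265)),("or",(4,120,60),(18,255,255),(434,222) if n=="top" else (350,311))):
        m=cv2.inRange(hsv,lo,hi);y,x=np.nonzero(m);g=np.hypot(x-c[0],y-c[1])<25;x,y=x[g],y[g]
        print(n,k,len(x),x.min(),x.max(),y.min(),y.max(),x.mean(),y.mean())
```

```text
side [[254.3 256.9]
 [171.  313. ]
 [184.6 337.2]
 [187.8 350.2]]
top [[156.  248.3]
 [151.8 271.7]
 [152.5 298.6]
 [147.1 321.2]]
box [0.6052 0.0793 0.5826] [ 38.5175 -77.8615   0.6179   8.923   -4.3949  -1.0035   2.8617  -0.3253
   7.2027  25.1727   4.1833  16.3945  -2.4315   2.7772  -4.841   -4.6798]
[[ 0.5273  0.1322  0.136 ]
 [ 0.5592  0.0837  0.136 ]
 [ 0.5911  0.0353  0.136 ]
 [ 0.623  -0.0131  0.136 ]]
cell_25_mid side [[304.2 352. ]] [array([ 0.4468, -0.3065])]
cell_25_mid top [[219.4 431.4]] [array([ 0.4428, -0.3117])]
[ 0.4432 -0.311   0.0417]
cell_32_mid side [[266.2 342.5]] [array([ 0.4952, -0.1874])]
cell_32_mid top [[200.  375.3]] [array([ 0.4918, -0.1665])]
[ 0.4982 -0.1705  0.0265]
side blue 330 333 346 248 280 338.93939393939394 266.3151515151515
side or 368 343 356 293 330 349.23097826086956 313.8777173913044
top blue 20 371 381 196 204 374.2 200.8
top or 26 427 435 218 226 430.46153846153845 222.42307692307693
```

```bash
cat > fit.py <<'E'
from h import *
from scipy.optimize import least_squares
np.set_printoptions(precision=4,suppress=True)
P={n:r.read_camera(n) for n in("side","top")}
H=np.array([[-.036,y,.136] for y in(.087,.029,-.029,-.087)])
roi={"side":(295,362,160,205),"top":(238,330,140,165)}
obs=[]
for n,p in P.items():
    a,b,c,d=roi[n];g=cv2.cvtColor(p["image"],cv2.COLOR_BGR2GRAY)[c:d,a:b]
    m=(g<90).astype(np.uint8);k,_,st,ce=cv2.connectedComponentsWithStats(m)
    print(n,[(st[i][2:],ce[i]+[a,c]) for i in range(1,k) if st[i][4]>8])
    obs.append((p,np.array(sorted([ce[i]+[a,c] for i in sorted(range(1,k),key=lambda i:-st[i][4]) if st[i][4]>8][:4],key=lambda q:q[0]))))
def W(v,X):c,s=np.cos(v[2]),np.sin(v[2]);return X@np.array([[c,s,0],[-s,c,0],[0,0,1]])+[v[0],v[1],0]
if all(len(q)==4 for _,q in obs):
    f=lambda v:np.concatenate([(np.array([proj(p,x) for x in W(v,H)])-q).ravel() for p,q in obs])
    s=least_squares(f,[.64,.07,.0]);print("box",s.x,s.fun);print(W(s.x,H))
A=cv2.resize(P["side"]["image"][155:335,285:400],None,fx=4,fy=4)[:600]
a=cv2.resize(P["side"]["image"][155:245,290:400],None,fx=3.6,fy=3.6);b=cv2.resize(P["side"]["image"][240:340,310:380],None,fx=5,fy=5)
c=cv2.resize(P["top"]["image"][90:185,225:345],None,fx=3,fy=3);d=cv2.resize(P["top"]["image"][185:240,360:450],None,fx=4,fy=4)
M=np.zeros((600,800,3),np.uint8)
for im,y,x in((a,0,0),(c,310,0),(b,0,420)): h,w=im.shape[:2];h=min(h,600-y);w=min(w,800-x);M[y:y+h,x:x+w]=im[:h,:w]
d=d[:100*2,:380];M[400:600,420:800]=0;M[400:400+d.shape[0],420:420+d.shape[1]]=d
cv2.imwrite("pics/m1.png",M)
E
python3 fit.py
```

```text
side [(array([ 16,  41, 139], dtype=int32), array([298.7482, 176.8993])), (array([ 7,  5, 19], dtype=int32), array([325.    , 177.8421])), (array([10,  7, 45], dtype=int32), array([337.5333, 184.0444])), (array([14, 10, 87], dtype=int32), array([351.4253, 190.5172])), (array([13, 12, 86], dtype=int32), array([356.8837, 200.3488]))]
top [(array([ 17,  15, 202], dtype=int32), array([319.1881, 146.7327])), (array([ 14,  13, 143], dtype=int32), array([295.4545, 149.3147])), (array([12,  9, 83], dtype=int32), array([271.5542, 152.0361])), (array([ 8,  7, 47], dtype=int32), array([247.6596, 154.8298]))]
box [0.6393 0.0662 0.2261] [ 13.8828  -4.4976 -11.5533  -6.5145 -10.9924  -7.435   -0.7512 -11.2354
   3.9294   2.6553   3.527    0.3364   3.0814  -2.0464   2.7649  -4.5606]
[[ 0.5847  0.1429  0.136 ]
 [ 0.5977  0.0864  0.136 ]
 [ 0.6107  0.0299  0.136 ]
 [ 0.6237 -0.0267  0.136 ]]
```

View pics/m1.png

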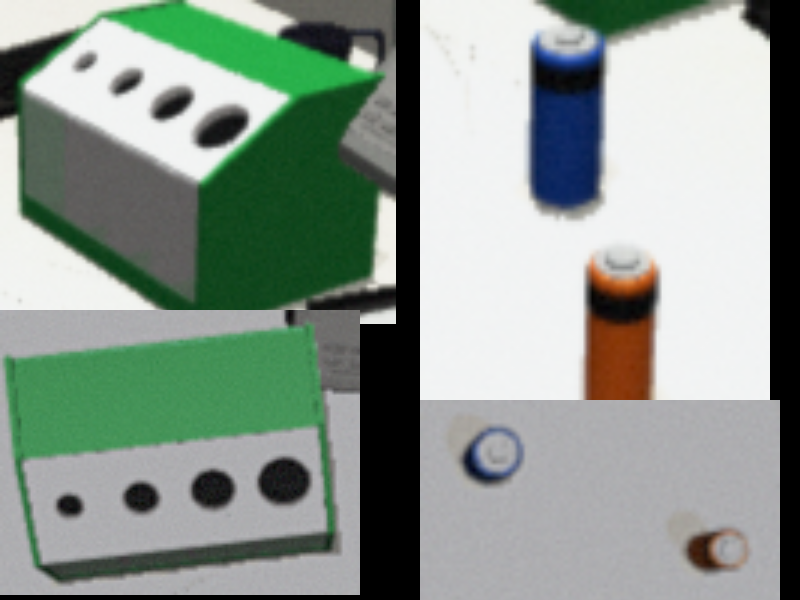

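The montage shows all four holes and both button tops clearly. I'll fit from those pixels, without the false dark blob.

Run:
```python
from h import *
from scipy.optimize import least_squares
np.set_printoptions(precision=4,suppress=True)
P={n:r.read_camera(n) for n in("side","top")}
S=lambda q,s,o:(np.array(q)+.5)/s-.5+o
H=np.array([[-.036,y,.136] for y in(.087,.029,-.029,-.087)])
hs=S([(85,61),(127,82),(173,103),(222,126)],3.6,[290,155]); ht=np.array([(247.7,154.8),(271.6,152),(295.5,149.3),(319.2,146.7)])
def W(v,X):c,s=np.cos(v[2]),np.sin(v[2]);return X@np.array([[c,s,0],[-s,c,0],[0,0,1]])+[v[0],v[1],0]
for o in([("side",hs),("top",ht)],[("side",hs)],[("top",ht)]):
    f=lambda v:np.concatenate([(np.array([proj(P[n],x) for x in W(v,H)])-q).ravel() for n,q in o])
    s=least_squares(f,[.64,.07,.0]);print("box",s.x,np.round(s.fun,1))
    if len(o)==2:print(W(s.x,H))
for k,a,b in(("blue",S((569-420,40),5,[310,240]),S((77,52),4,[360,185])),("orange",S((622-420,258),5,[310,240]),S((731-420,149),4,[360,185]))):
    print(k,tri([ray(P["side"],a[::-1]),ray(P["top"],b[::-1])]),plane(P["side"],a[::-1],.078),plane(P["top"],b[::-1],.078))
```

```text
box [0.6377 0.0701 0.125 ] [ 0.1 -0.4 -0.1 -0.8 -0.3 -0.7 -0.1 -0.6  0.2  0.   0.2  0.1  0.1  0.
  0.3 -0.1]
[[ 0.5912  0.1519  0.136 ]
 [ 0.5984  0.0943  0.136 ]
 [ 0.6056  0.0368  0.136 ]
 [ 0.6128 -0.0207  0.136 ]]
box [0.6357 0.0657 0.126 ] [ 0.   0.2 -0.  -0.2 -0.1 -0.1  0.1  0.1]
box [0.6377 0.0705 0.1232] [ 0.  -0.  -0.   0.  -0.1  0.   0.1 -0.1]
blue [ 0.4954 -0.1716  0.0743] [ 0.4924 -0.1774  0.078 ] [ 0.4949 -0.171   0.078 ]
orange [ 0.4351 -0.3175  0.0765] [ 0.4336 -0.3192  0.078 ] [ 0.4354 -0.3173  0.078 ]
```

```bash
cat > d.py <<'E'
import sys
from h import *
np.set_printoptions(precision=3,suppress=True)
# usage: d.py x y z tilt_deg : remaining shift in tool axes (units of full scale) and turn
yaw=.125
def want(t):
    b=R.from_euler('z',yaw).as_matrix();A=b@np.diag([-1,1,-1.]);return R.from_matrix(A)*R.from_rotvec([0,-np.radians(t),0])
def delta(T,t):
    s=r.sense();w,x,y,z=s["orientation"];q=R.from_quat([x,y,z,w])
    d=np.array(T)-s["ee_pos"]
    print("now",s["ee_pos"],"t",s["t"],"| shift in tool axes",q.inv().apply(d)/.04,"in goal axes",want(t).inv().apply(d)/.04,"turn",(q.inv()*want(t)).as_rotvec()/(np.pi/4),"F",s["wrist_force"],"w",s["gripper_width"],"j",s["joints"])
if __name__=="__main__":
    a=list(map(float,sys.argv[1:]));delta(a[:3],a[3])
E
python3 -m crank '[[0,0,0,0,0,-0.154,0],[0,0,0,0,0,-0.154,0],[0,0,0,0,0,-0.154,0],[-0.62,-0.66,0,0,0,0,0],[-0.62,-0.66,0,0,0,0,0],[-0.62,-0.66,0,0,0,0,0],[-0.62,-0.66,0,0,0,0,0],[-0.62,-0.66,0,0,0,0,0],[-0.62,-0.66,0,0,0,0,0],[-0.62,-0.66,0,0,0,0,0],[-0.62,-0.66,0,0,0,0,0],[-0.62,-0.66,0,0,0,0,0]]' 40; python3 d.py .4945 -.172 .15 0
```

```text
t: 3.2
ee_pos: [0.3935, 0.3742, 0.2315]
orientation: [0.0, -0.062, 0.998, 0.0]
wrist_force: [0.0, 1.2, 0.7]
gripper_width: 0.0856
grip_force: 0.0
now [0.394 0.374 0.231] t 3.2 | shift in tool axes [ -0.801 -13.863   2.034] in goal axes [ -0.803 -13.863   2.037] turn [0. 0. 0.] F [0.03  1.21  0.747] w 0.08563133242082213 j [ 0.633  0.277  1.633 -0.     1.231 -1.063]
```

```bash
python3 -m crank '[[-0.06,-1,0,0,0,0,0],[-0.06,-1,0,0,0,0,0],[-0.06,-1,0,0,0,0,0],[-0.06,-1,0,0,0,0,0],[-0.06,-1,0,0,0,0,0],[-0.06,-1,0,0,0,0,0],[-0.06,-1,0,0,0,0,0],[-0.06,-1,0,0,0,0,0],[-0.06,-1,0,0,0,0,0],[-0.06,-1,0,0,0,0,0],[-0.06,-1,0,0,0,0,0],[-0.06,-1,0,0,0,0,0]]'
python3 -m crank '[[-0.05,-0.9,0.2,0,0,0,0],[-0.03,-0.96,0.6,0,0,0,0],[0,0,0.8,0,0,0,0],[0,0,0.4,0,0,0,0],[0,0,0,0,0,0,0]]'
python3 d.py .4945 -.172 .047 0
python3 - <<'E'
from h import *
P={n:r.read_camera(n) for n in("side","top")}
a=cv2.resize(P["side"]["image"][190:290,290:400],None,fx=4,fy=4);b=cv2.resize(P["top"]["image"][160:240,330:420],None,fx=4,fy=4)
M=np.zeros((400,800,3),np.uint8);M[:,:440]=a;M[:320,440:]=b;cv2.imwrite("pics/m2.png",M)
E
```

```text
t: 4.4
ee_pos: [0.481, -0.0992, 0.2315]
orientation: [0.0, -0.062, 0.998, -0.0]
wrist_force: [1.1, 0.4, 0.0]
gripper_width: 0.0855
grip_force: 0.0
t: 4.9
ee_pos: [0.4914, -0.1704, 0.149]
orientation: [-0.002, -0.062, 0.998, 0.001]
wrist_force: [-0.9, -1.2, -0.6]
gripper_width: 0.0857
grip_force: 0.0
now [ 0.491 -0.17   0.149] t 4.9 | shift in tool axes [-0.084 -0.055  2.55 ] in goal axes [-0.072 -0.048  2.55 ] turn [ 0.004 -0.006 -0.001] F [-0.866 -1.151 -0.555] w 0.08567207540441919 j [-0.467  0.342  1.774 -0.     1.032 -2.162]
```

View pics/m2.png

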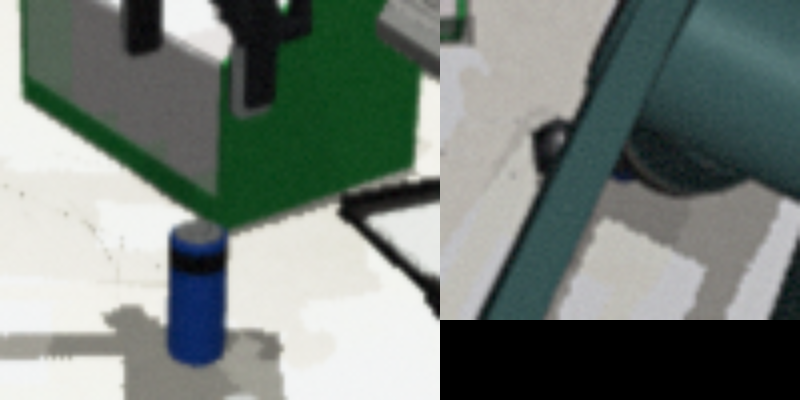

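The fingers straddle the blue cell: tips at (143, 50) and (252, 110) in the crop, cell column 197. Next I descend and grip.

```bash
python3 -m crank '[[-0.07,-0.05,0.7,0,0,0,0],[0,0,0.7,0,0,0,0],[0,0,0.7,0,0,0,0],[0,0,0.45,0,0,0,0],[0,0,0,0,0,0,0.7],[0,0,0,0,0,0,0.8],[0,0,0,0,0,0,1],[0,0,0,0,0,0,1],[0,0,0,0,0,0,1],[0,0,0,0,0,0,1],[0,0,0,0,0,0,1]]' 50; python3 d.py .4945 -.172 .047 0
```

```text
t: 6.1
ee_pos: [0.4977, -0.173, 0.0511]
orientation: [0.001, -0.062, 0.998, -0.001]
wrist_force: [0.1, 0.1, 7.3]
gripper_width: 0.0304
grip_force: 48.9
now [ 0.498 -0.173  0.051] t 6.1 | shift in tool axes [0.076 0.035 0.103] in goal axes [0.076 0.035 0.103] turn [-0.002  0.004  0.   ] F [0.063 0.13  7.346] w 0.0304429938729192 j [-0.466  0.49   1.85   0.     0.799 -2.162]
```

```bash
python3 -m crank '[[0,0,-0.5,0,0,0,1],[0,0,-1,0,0,0,1],[0,0,-1,0,0,0,1],[0,0,-1,0,0,0,1],[0,0,-1,0,0,0,1],[0,0,-0.5,0,0,0,1],[0,0,0,0,-0.167,0,1],[0,0,0,0,-0.167,0,1],[0,0,0,0,-0.167,0,1],[0,0,0,0,-0.167,0,1],[0,0,0,0,0,0,1],[0,0,0,0,0,0,1]]'; python3 d.py .5729 .0327 .1932 30
```

```text
t: 7.3
ee_pos: [0.4956, -0.1726, 0.2495]
orientation: [0.254, -0.06, 0.965, 0.017]
wrist_force: [1.0, -0.8, -1.6]
gripper_width: 0.0301
grip_force: 50.2
now [ 0.496 -0.173  0.249] t 7.3 | shift in tool axes [-1.525  4.852  2.486] in goal axes [-1.51   4.851  2.497] turn [ 0.001 -0.012 -0.003] F [ 0.995 -0.843 -1.644] w 0.03005450348388025 j [-0.745  0.054  2.005  0.545  0.812 -2.765]
```

```bash
python3 -m crank '[[-0.25,0.8,0,0,0,0,1],[-0.25,0.8,0,0,0,0,1],[-0.25,0.8,0,0,0,0,1],[-0.25,0.8,0,0,0,0,1],[-0.25,0.8,0,0,0,0,1],[-0.25,0.85,0,0,0,0,1],[0,0,0.7,0,0,0,1],[0,0,0.6,0,0,0,1],[0,0,0.5,0,0,0,1],[0,0,0,0,0,0,1],[0,0,0,0,0,0,1]]'; python3 d.py .5729 .0327 .1932 30
python3 - <<'E'
from h import *
P={n:r.read_camera(n) for n in("side","top")}
for n in P: cv2.imwrite(f"pics/{n}3.png",P[n]["image"])
print([(n,l,[(np.round(x["centre"],1),round(x["score"],2)) for x in r.spot_point(P[n],l)[:2]]) for n in P for l in("cell_32","cell_32_mid")])
a=cv2.resize(P["side"]["image"][120:220,290:390],None,fx=4,fy=4);b=cv2.resize(P["top"]["image"][110:190,240:340],None,fx=4,fy=4)
M=np.zeros((400,800,3),np.uint8);M[:,:400]=a;M[:320,400:]=b;cv2.imwrite("pics/m3.png",M)
E
```

```text
t: 8.4
ee_pos: [0.5603, 0.0322, 0.2171]
orientation: [0.255, -0.062, 0.965, 0.017]
wrist_force: [-0.3, -1.1, -2.1]
gripper_width: 0.0304
grip_force: 50.3
now [0.56  0.032 0.217] t 8.4 | shift in tool axes [ 0.02  -0.028  0.674] in goal axes [ 0.025 -0.026  0.674] turn [ 0.003 -0.01   0.002] F [-0.263 -1.136 -2.136] w 0.030377812639396238 j [-0.161  0.117  2.036  0.294  0.509 -2.081]
[('side', 'cell_32', [(array([325.5, 349. ]), 0.89), (array([171.2, 332. ]), 0.54)]), ('side', 'cell_32_mid', [(array([160.9, 326.5]), 0.61)]), ('top', 'cell_32', [(array([157.3, 293.5]), 0.75), (array([222.4, 429. ]), 0.69)]), ('top', 'cell_32_mid', [(array([165.6, 293.3]), 0.69)])]
```

View pics/m3.png

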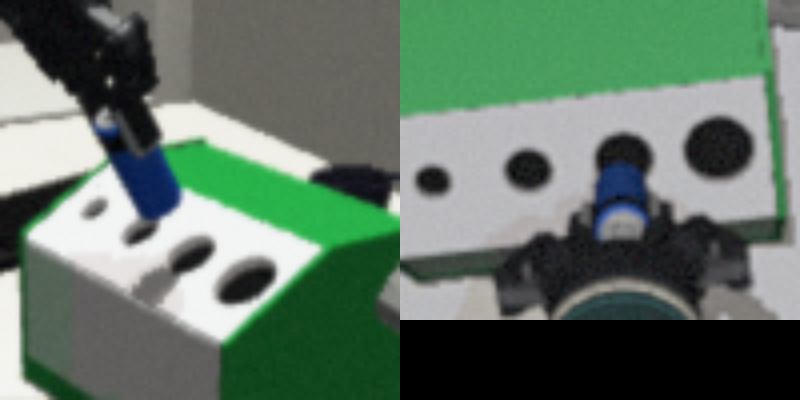

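The blue cell is about 42 mm above the 36 mm hole and lined up in both views. In the crop, its axis runs from (107, 122) to (163, 205) and extends to the hole at (192, 252).

```bash
python3 -m crank '[[0.02,-0.03,0.3,0,-0.01,0,1],[0,0,0.3,0,0,0,1],[0,0,0.3,0,0,0,1],[0,0,0,0,0,0,1],[0,0,0,0,0,0,1]]'; python3 d.py .6056 .0368 .136 30
python3 - <<'E'
from h import *
P={n:r.read_camera(n) for n in("side","top")}
a=cv2.resize(P["side"]["image"][140:215,300:380],None,fx=5,fy=5);b=cv2.resize(P["top"]["image"][120:180,255:335],None,fx=5,fy=5)
M=np.zeros((375,800,3),np.uint8);M[:,:400]=a;M[:300,400:]=b;cv2.imwrite("pics/m4.png",M)
E
```

```text
t: 9.2
ee_pos: [0.5762, 0.0326, 0.1842]
orientation: [0.258, -0.061, 0.964, 0.017]
wrist_force: [-0.5, 0.6, -2.0]
gripper_width: 0.0303
grip_force: 50.3
now [0.576 0.033 0.184] t 9.2 | shift in tool axes [-0.042  0.01   1.416] in goal axes [-0.041  0.013  1.416] turn [ 0.003 -0.001  0.   ] F [-0.468  0.624 -2.043] w 0.03031537640500321 j [-0.155  0.194  2.054  0.357  0.412 -2.144]
```

View pics/m4.png

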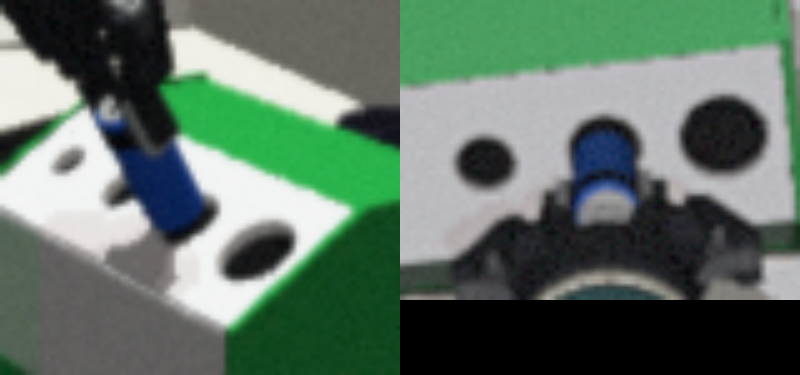

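Top view: the cell (cols 571–637) is centred on the hole (567–641). Side view: a slight downhill bias, which matches the remaining 1.6 mm, so I correct that and enter.

```bash
python3 -m crank '[[-0.04,0.01,0.05,0,0,0,1],[0,0,0.1,0,0,0,1],[0,0,0.1,0,0,0,1],[0,0,0.1,0,0,0,1],[0,0,0,0,0,0,1]]'; python3 d.py .6056 .0368 .136 30
```

```text
t: 9.8
ee_pos: [0.5845, 0.034, 0.1728]
orientation: [0.258, -0.061, 0.964, 0.017]
wrist_force: [1.0, -0.5, -1.6]
gripper_width: 0.0303
grip_force: 50.3
now [0.584 0.034 0.173] t 9.8 | shift in tool axes [-0.001  0.001  1.063] in goal axes [-0.001  0.003  1.063] turn [ 0.002 -0.     0.001] F [ 1.04  -0.457 -1.599] w 0.03032119565188292 j [-0.148  0.225  2.051  0.374  0.383 -2.158]
```

The end is about 8 mm inside with no force. I keep pushing.

```bash
python3 -m crank '[[0,0,0.15,0,0,0,1],[0,0,0.15,0,0,0,1],[0,0,0.15,0,0,0,1],[0,0,0.15,0,0,0,1],[0,0,0,0,0,0,1]]'; python3 d.py .6056 .0368 .136 30
```

```text
t: 10.3
ee_pos: [0.5965, 0.0355, 0.1516]
orientation: [0.258, -0.061, 0.964, 0.017]
wrist_force: [0.1, 0.0, -1.8]
gripper_width: 0.0302
grip_force: 50.3
now [0.596 0.036 0.152] t 10.3 | shift in tool axes [-0.005  0.002  0.454] in goal axes [-0.004  0.003  0.454] turn [ 0.003 -0.001  0.   ] F [ 0.05   0.047 -1.754] w 0.030190515568745323 j [-0.14   0.279  2.049  0.418  0.333 -2.199]
```

```bash
python3 -m crank '[[0,0,0.15,0,0,0,1],[0,0,0.15,0,0,0,1],[0,0,0.05,0,0,0,1],[0,0,0,0,0,0,1]]'; python3 d.py .6056 .0368 .136 30
```

```text
t: 10.7
ee_pos: [0.6035, 0.0364, 0.1402]
orientation: [0.258, -0.061, 0.964, 0.017]
wrist_force: [-0.3, 0.2, -2.0]
gripper_width: 0.0302
grip_force: 50.3
now [0.603 0.036 0.14 ] t 10.7 | shift in tool axes [0.005 0.003 0.117] in goal axes [0.005 0.003 0.117] turn [0.002 0.    0.   ] F [-0.291  0.16  -2.009] w 0.030157496460564877 j [-0.135  0.309  2.047  0.448  0.306 -2.228]
```

```bash
python3 -m crank '[[0,0,0,0,0,0,0.4],[0,0,0,0,0,0,0.4],[0,0,0,0,0,0,0.3],[0,0,0,0,0,0,0.3],[0,0,-0.5,0,0,0,0.2],[0,0,-1,0,0,0,0],[0,0,-1,0,0,0,0],[0,0,-0.5,0,0,0,0]]'; python3 d.py .4354 -.318 .25 0
python3 - <<'E'
from h import *
P={n:r.read_camera(n) for n in("side","top")}
a=cv2.resize(P["side"]["image"][140:215,300:380],None,fx=5,fy=5);b=cv2.resize(P["top"]["image"][120:180,255:335],None,fx=5,fy=5)
M=np.zeros((375,800,3),np.uint8);M[:,:400]=a;M[:300,400:]=b;cv2.imwrite("pics/m5.png",M)
E
```

```text
t: 11.5
ee_pos: [0.5434, 0.0284, 0.2472]
orientation: [0.26, -0.061, 0.964, 0.016]
wrist_force: [1.1, 0.2, -0.0]
gripper_width: 0.0853
grip_force: 0.0
now [0.543 0.028 0.247] t 11.5 | shift in tool axes [ 3.223 -8.252 -1.955] in goal axes [ 3.759 -8.257 -0.069] turn [0.    0.671 0.001] F [ 1.137  0.165 -0.015] w 0.08531592848770639 j [-0.18   0.041  2.033  0.281  0.578 -2.075]
```

View pics/m5.png

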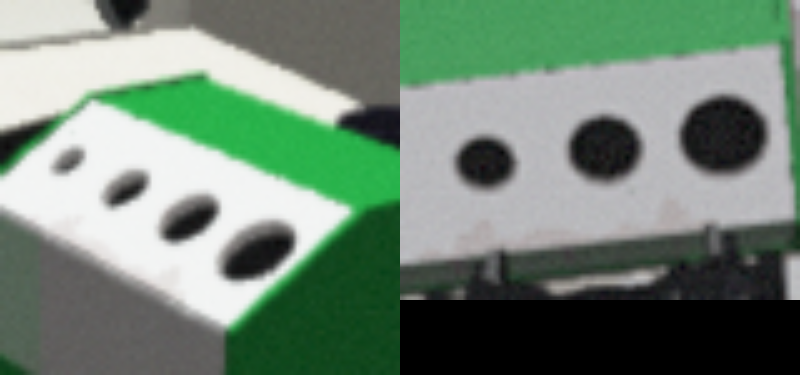

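The blue cell has dropped: all four holes, including the one at crop (190, 218), show black and empty. Now the orange cell.

```bash
python3 -m crank '[[0,0,0,0,0.168,0,0],[0,0,0,0,0.168,0,0],[0,0,0,0,0.168,0,0],[0,0,0,0,0.167,0,0],[0.38,-0.9,0,0,0,0,0],[0.38,-0.9,0,0,0,0,0],[0.38,-0.9,0,0,0,0,0],[0.38,-0.9,0,0,0,0,0],[0.38,-0.9,0,0,0,0,0],[0.38,-0.9,0,0,0,0,0],[0.38,-0.9,0,0,0,0,0],[0.38,-0.9,0,0,0,0,0]]' 50
python3 -m crank '[[0.38,-0.9,0.5,0,0,0,0],[0.2,-0.2,0.8,0,0,0,0],[0,0,0.8,0,0,0,0],[0,0,0,0,0,0,0],[0,0,0,0,0,0,0]]'
python3 d.py .4354 -.318 .047 0
python3 - <<'E'
from h import *
P={n:r.read_camera(n) for n in("side","top")}
a=cv2.resize(P["side"]["image"][225:345,300:400],None,fx=4,fy=4);b=cv2.resize(P["top"]["image"][180:260,390:480],None,fx=4,fy=4)
M=np.zeros((480,800,3),np.uint8);M[:,:400]=a;M[:320,440:]=b;cv2.imwrite("pics/m6.png",M)
E
```

```text
t: 12.8
ee_pos: [0.4592, -0.2737, 0.2431]
orientation: [-0.002, -0.063, 0.998, 0.001]
wrist_force: [0.1, -0.4, 0.4]
gripper_width: 0.0856
grip_force: 0.0
t: 13.3
ee_pos: [0.4416, -0.3183, 0.1596]
orientation: [-0.002, -0.063, 0.998, 0.002]
wrist_force: [0.5, -0.1, 1.1]
gripper_width: 0.0857
grip_force: 0.0
now [ 0.442 -0.318  0.16 ] t 13.3 | shift in tool axes [0.141 0.019 2.816] in goal axes [0.153 0.028 2.816] turn [ 0.004 -0.005  0.002] F [ 0.47  -0.144  1.063] w 0.08566224087289344 j [-0.751  0.36   1.71  -0.001  1.077 -2.447]
```

View pics/m6.png

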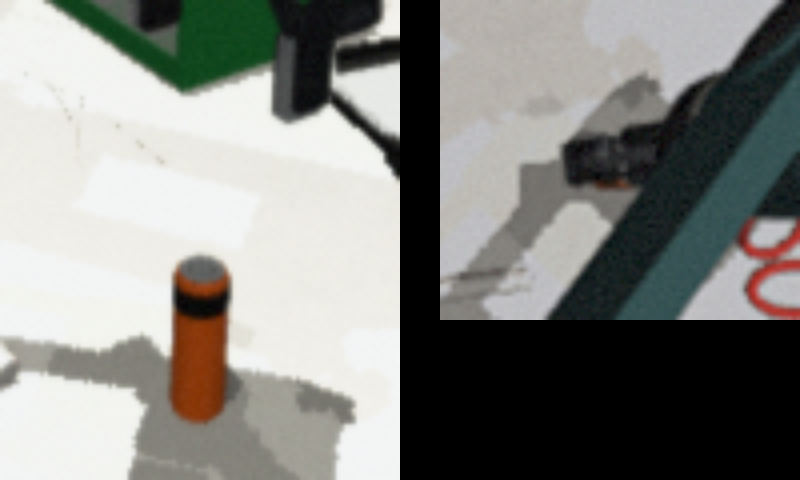

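The orange cell is at crop (200, 340) between the fingers, and the offset I see matches the 6 mm of x still to go plus perspective. I correct, descend and grip.

```bash
python3 -m crank '[[0.155,0.02,0.1,0,-0.005,0,0],[0,0,0.7,0,0,0,0],[0,0,0.7,0,0,0,0],[0,0,0.7,0,0,0,0],[0,0,0.6,0,0,0,0],[0,0,0,0,0,0,0],[0,0,0,0,0,0,0.7],[0,0,0,0,0,0,0.8],[0,0,0,0,0,0,1],[0,0,0,0,0,0,1],[0,0,0,0,0,0,1],[0,0,0,0,0,0,1]]' 50; python3 -m crank '[[0,0,0,0,0,0,1],[0,0,0,0,0,0,1]]';python3 d.py .4354 -.318 .047 0
```

```text
t: 14.6
ee_pos: [0.4362, -0.319, 0.0497]
orientation: [0.001, -0.063, 0.998, 0.0]
wrist_force: [-0.6, 2.2, 7.9]
gripper_width: 0.0234
grip_force: 48.5
t: 14.8
ee_pos: [0.4362, -0.3189, 0.0497]
orientation: [0.001, -0.063, 0.998, 0.0]
wrist_force: [0.0, 1.6, 7.0]
gripper_width: 0.0234
grip_force: 48.5
now [ 0.436 -0.319  0.05 ] t 14.8 | shift in tool axes [0.017 0.026 0.067] in goal axes [0.017 0.026 0.067] turn [0.    0.003 0.002] F [0.014 1.593 7.034] w 0.023359940403810203 j [-0.76   0.506  1.819  0.003  0.815 -2.459]
```

```bash
python3 -m crank '[[0,0,-0.5,0,0,0,1],[0,0,-1,0,0,0,1],[0,0,-1,0,0,0,1],[0,0,-1,0,0,0,1],[0,0,-1,0,0,0,1],[0,0,-0.6,0,0,0,1],[-0.4,0.9,0,0,0,0,1],[-0.4,0.9,0,0,0,0,1],[-0.4,0.9,0,0,0,0,1],[-0.4,0.9,0,0,0,0,1],[-0.4,0.9,0,0,0,0,1],[-0.4,0.9,0,0,0,0,1]]'
python3 -m crank '[[-0.4,0.9,0,0,0,0,1],[-0.4,0.9,0,0,0,0,1],[-0.4,0.9,0,0,0,0,1],[-0.4,0.9,0,0,0,0,1],[0,0.7,0,0,0,0,1],[0,0,0,0,-0.167,0,1],[0,0,0,0,-0.167,0,1],[0,0,0,0,-0.167,0,1],[0,0,0,0,-0.167,0,1],[0,0,0,0,0,0,1],[0,0,0,0,0,0,1]]'
python3 d.py .5528 .0886 .2157 30
```

```text
t: 16.0
ee_pos: [0.5034, -0.091, 0.2531]
orientation: [0.001, -0.063, 0.998, 0.001]
wrist_force: [0.9, 0.3, -0.6]
gripper_width: 0.0232
grip_force: 49.5
t: 17.1
ee_pos: [0.5444, 0.0861, 0.2531]
orientation: [0.258, -0.061, 0.964, 0.017]
wrist_force: [1.2, -0.6, -0.4]
gripper_width: 0.0233
grip_force: 49.6
now [0.544 0.086 0.253] t 17.1 | shift in tool axes [0.279 0.034 0.917] in goal axes [0.281 0.036 0.917] turn [ 0.003 -0.002  0.   ] F [ 1.204 -0.609 -0.442] w 0.02329806879311395 j [-0.019  0.044  2.01   0.136  0.574 -1.81 ]
```

Move to the approach point, then on until the end is about 6 mm above the plate (0.9 more).

```bash
python3 -m crank '[[0.28,0.03,0.3,0,0,0,1],[0,0,0.4,0,0,0,1],[0,0,0.4,0,0,0,1],[0,0,0.3,0,0,0,1],[0,0,0.3,0,0,0,1],[0,0,0.1,0,0,0,1],[0,0,0,0,0,0,1],[0,0,0,0,0,0,1]]'; python3 d.py .5984 .0943 .136 30
python3 - <<'E'
from h import *
P={n:r.read_camera(n) for n in("side","top")}
a=cv2.resize(P["side"]["image"][140:215,290:370],None,fx=5,fy=5);b=cv2.resize(P["top"]["image"][120:180,235:315],None,fx=5,fy=5)
M=np.zeros((375,800,3),np.uint8);M[:,:400]=a;M[:300,400:]=b;cv2.imwrite("pics/m7.png",M)
E
```

```text
t: 17.9
ee_pos: [0.5715, 0.0908, 0.1854]
orientation: [0.259, -0.061, 0.964, 0.017]
wrist_force: [0.3, 0.2, -1.8]
gripper_width: 0.0232
grip_force: 49.6
now [0.572 0.091 0.185] t 17.9 | shift in tool axes [0.033 0.002 1.41 ] in goal axes [0.031 0.004 1.41 ] turn [0.002 0.002 0.001] F [ 0.252  0.209 -1.83 ] w 0.023181790193295908 j [-0.005  0.193  2.052  0.182  0.38  -1.853]
```

View pics/m7.png

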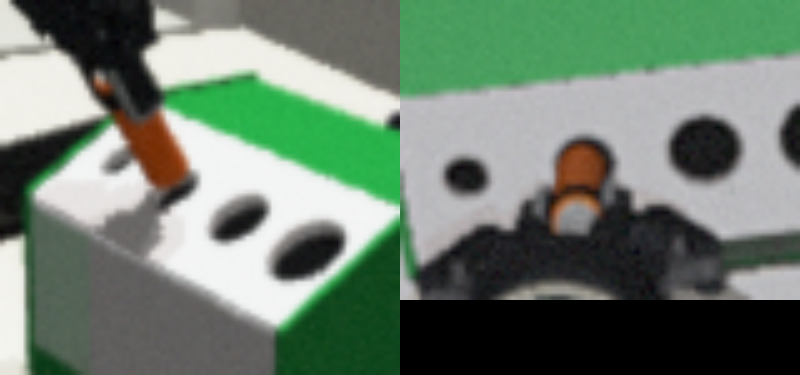

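The orange cell is lined up with the 29 mm hole. Top view: cell end at col 582 and hole at col 585, with the axis heading to the hole. The side view agrees too.

```bash
python3 -m crank '[[0.02,0,0.05,0,0,0,1],[0,0,0.1,0,0,0,1],[0,0,0.1,0,0,0,1],[0,0,0.1,0,0,0,1],[0,0,0,0,0,0,1]]'; python3 d.py .5984 .0943 .136 30
```

```text
t: 18.5
ee_pos: [0.5776, 0.0915, 0.1721]
orientation: [0.259, -0.061, 0.964, 0.017]
wrist_force: [1.1, 0.3, -1.1]
gripper_width: 0.0231
grip_force: 49.6
now [0.578 0.092 0.172] t 18.5 | shift in tool axes [-0.002  0.002  1.043] in goal axes [-0.003  0.004  1.043] turn [0.002 0.002 0.001] F [ 1.101  0.343 -1.1  ] w 0.02314733139358599 j [-0.003  0.225  2.055  0.195  0.346 -1.866]
```

It's in without contact force. Push on to about 5 mm from the plate.

```bash
python3 -m crank '[[0,0,0.15,0,0,0,1],[0,0,0.15,0,0,0,1],[0,0,0.15,0,0,0,1],[0,0,0.15,0,0,0,1],[0,0,0.15,0,0,0,1],[0,0,0,0,0,0,1]]'; python3 d.py .5984 .0943 .136 30; python3 -m crank '[[0,0,0.1,0,0,0,1],[0,0,0.08,0,0,0,1],[0,0,0,0,0,0,1],[0,0,0,0,0,0,1]]';python3 d.py .5984 .0943 .136 30
```

```text
t: 19.1
ee_pos: [0.5928, 0.0935, 0.1459]
orientation: [0.259, -0.061, 0.964, 0.017]
wrist_force: [-0.2, 0.0, -1.0]
gripper_width: 0.0232
grip_force: 49.6
now [0.593 0.093 0.146] t 19.1 | shift in tool axes [0.002 0.003 0.285] in goal axes [0.002 0.004 0.285] turn [0.002 0.002 0.   ] F [-0.171  0.039 -1.003] w 0.023162095741618528 j [ 0.002  0.292  2.052  0.229  0.283 -1.899]
t: 19.5
ee_pos: [0.5962, 0.0939, 0.1406]
orientation: [0.259, -0.061, 0.964, 0.017]
wrist_force: [-0.0, -0.1, -1.1]
gripper_width: 0.0231
grip_force: 49.6
now [0.596 0.094 0.141] t 19.5 | shift in tool axes [0.009 0.002 0.127] in goal axes [0.009 0.002 0.127] turn [0.002 0.003 0.001] F [-0.    -0.057 -1.119] w 0.023130542593750508 j [ 0.003  0.306  2.051  0.239  0.269 -1.908]
```

```bash
python3 -m crank '[[0,0,0,0,0,0,0.4],[0,0,0,0,0,0,0.4],[0,0,0,0,0,0,0.3],[0,0,0,0,0,0,0.3],[0,0,-0.5,0,0,0,0.2],[0,0,-1,0,0,0,0],[0,0,-1,0,0,0,0],[0,0,-0.8,0,0,0,0],[0,0,0,0,0,0,0],[0,0,0,0,0,0,0]]'
python3 - <<'E'
from h import *
P={n:r.read_camera(n) for n in("side","top")}
a=cv2.resize(P["side"]["image"][130:280,230:380],None,fx=2.66,fy=2.66);b=cv2.resize(P["top"]["image"][110:270,220:380],None,fx=2.5,fy=2.5)
M=np.zeros((400,800,3),np.uint8);M[:a.shape[0],:a.shape[1]]=a;M[:,400:]=b;cv2.imwrite("pics/m8.png",M)
E
```

```text
t: 20.5
ee_pos: [0.5308, 0.0854, 0.2558]
orientation: [0.261, -0.061, 0.963, 0.017]
wrist_force: [-0.8, 0.2, -0.4]
gripper_width: 0.0855
grip_force: 0.0
```

View pics/m8.png

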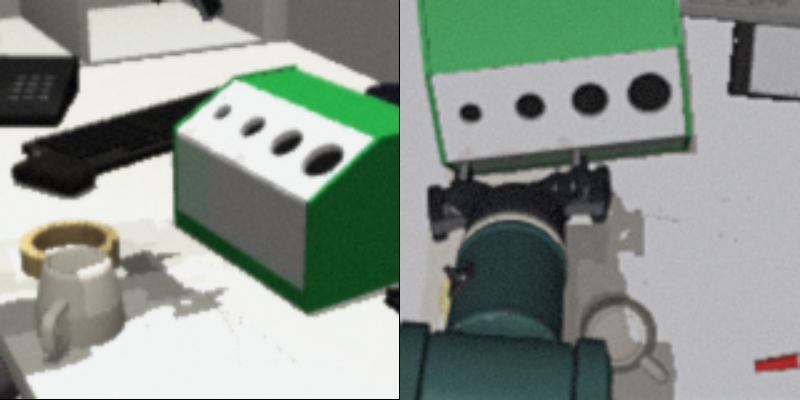

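Both cells are gone from the desk. All four holes look dark and empty, and the mug and tape are where they were. Handing in.

```bash
python3 -c "
from cell import r
print(r.finish_job())"
```

```text
the job is handed in; nothing more can be done
None
```

I put the orange cell through the 29 mm hole and the blue cell through the 36 mm hole, and handed the job in at about 20.6 s; the pictures show both cells gone inside and the mug and tape unmoved, but no verdict came back and I couldn't see the flaps directly.

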